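# Feel along the weld beads of a wheel rim

### The arm

A 6-joint arm with a two-finger parallel gripper is mounted at the origin on the work surface. World frame = base frame: x ahead of the robot, y to its left, z up, the work surface at z = 0. Lengths are in m, angles in rad, forces in N, time in s.
With the tool pointing down it reaches from about 0.3 to 1 m from the base axis. Payload 5.1 kg.
Tool frame: the origin (TCP) lies at the centre of the arm's flange, where the gripper is bolted on; the fingertips stand 190 mm ahead of it and the grasp point (between the pads) lies 171 mm ahead of it; z points along the fingers, y is the line along which they close (so a half turn about z gives the same grasp; the last joint's range is limited). The gripper opens to 95 mm and grips with 3 to 60 N. Pads are 20 mm wide; open, the fingers measure 119 mm over their backs; the gripper's body (75 mm by 180 mm) begins 59 mm behind the grasp point.
Start: joints at [-1.217, 0.124, 1.65, -0, 1.367, -0.083], TCP at [0.275, -0.589, 0.405] pointing down, gripper open.
Joint ranges: [-2.61, 2.61], [-1.02, 2.33], [0.03, 2.71], [-1.35, 4.49], [0.32, 2.68], [-2.91, 2.91]. Speed limits (rad/s): [2.57, 2.57, 3.14, 3.14, 3.14, 3.14].

### API

Orientations are given as a rotation vector (axis times angle).
In Python, from cell import robot, vision, finder gives the robot as it stands.
- The arm moves only by the tool drive_tool, never from a script. Its argument "rows" is one flat list of numbers, 5 for each row, row after row: the shift along the tool's x, y, z in m, then the turn about the tool's z in degrees, then the opening, from -1 (shut) to 1 (fully open). In form: [tx, ty, tz, roll, gripper, tx, ty, tz, roll, gripper, ...]. A call has 1 to 12 rows; each row is the pose to reach, as a shift and turn from the pose commanded when the call began, along the tool's axes at that moment; what a row does not reach only later rows make up. A row lasts 1/10 s, in which the tool goes at most 50 mm and 8.59 degrees, less where a joint would pass 70% of its speed; a pose out of reach is approached as far as the arm can. A call with a gripper value outside its range is refused whole. The fingers move at their own pace and stop on an object; "squeeze" is the grip in N (left out, the last holds). Time passes only in rows, so rows that repeat a pose let the fingers close. It gives the time, the measured TCP pose, the force, the opening and the grip force at its end, in the units of the state.
- robot.read_state(): the state, without advancing time (a new reading comes with each control period).
- vision.camera(name): name is "scene" or "top"; returns a dict with "frame" (480x640x3 uint8, blue, green, red), "range_z" (480x640 float32, m along the optical axis (not along the pixel's ray), 0 where there is no reading), "intrinsics" (3x3 intrinsics, pixels), "extrinsics" (4x4, takes a point from world to camera coordinates). Camera axes: x right, y up, looking along -z (the intrinsics and any distortion apply to the point x, -y, -z); pixel columns grow to the right and rows downward; lengths in m; the calibration is good to about 2 mm. A picture is of the moment at which its call begins.
- robot.job_done(): hands the job in; it is judged then, once.
Trained networks look in a picture, given as the dict that the camera call returned (one of the last four; its "shot" number tells which), for a name from the list of things; names that differ only in an ending like _2 or _b are one class to them, and where a whole thing is asked for, a point or a joint stands for the part that bears it (a point fixed in the world has none). Each returns a list of dicts, best first, with "confidence" (0 to 1); they miss things now and then, are a little off and sometimes report something else, mostly with a low value. They report only what shows in the picture. A call takes as long as a camera call.
- finder.silhouettes(picture, target): "region" (480x640 bool, what is visible of it) and "extent" ([left, top, right, bottom] in pixels, round what is visible of it).
The state is a dict: "time_s": time; "q": joint angles; "joint_vel": joint speeds; "effort": joint torques, N m; "tcp_pos": TCP position; "ee_rot": TCP orientation; "contact_force": force on the tool from outside, world axes, zero at the start; "moment": the same for the moment, N m; "width": finger opening in m; "finger_force": force on a finger pad.
Only numpy, scipy, OpenCV 4.12 (cv2) and the standard library are available. Lean on these libraries where they do the work, as an engineer would, in place of code of your own. Each camera call takes 0.05 s, during which the arm holds its last target. There are 200 camera calls.

### The job

Check the mended wheel on the blue sprung stand for burrs: put your fingertips lightly on the green weld bead and stroke them along the top of the rim, over the three yellow beads and the bare rim between them in turn, to the red bead. Stop there and finish with the fingertips still resting lightly on the red bead. Do not push the wheel down hard or lift it, and leave the nut on its hub and everything else on the bench where it is.

Things in the scene. Friction and masses are not known exactly. Their poses are not given: they have to be found in the camera images.
- bead1: Painted weld bead across the rim. Green, where the stroke starts. 18 mm long radially, a smooth hump standing 2 mm above the rim and 15 mm wide along it, in a 26 mm band of paint. Origin on its crown (highest line), on the rim's centre line, 110 mm from the wheel's axis; z up, x radially outward. It sinks with the wheel.
- span1: Stretch of bare rim between bead1 and bead2. Point midway between two neighbouring beads: middle of a 38 mm stretch of bare rim, 110 mm from the wheel's axis. Origin at the level of the rim's underside, on its centre line; the rim's top is 20 mm above it. z up, x radially outward.
- bead2: Painted weld bead across the rim. Yellow, the first after the green. 18 mm long radially, a smooth hump standing 2 mm above the rim and 15 mm wide along it, in a 26 mm band of paint. Origin on its crown (highest line), on the rim's centre line, 110 mm from the wheel's axis; z up, x radially outward. It sinks with the wheel.
- span2: Stretch of bare rim between bead2 and bead3. Point midway between two neighbouring beads: middle of a 38 mm stretch of bare rim, 110 mm from the wheel's axis. Origin at the level of the rim's underside, on its centre line; the rim's top is 20 mm above it. z up, x radially outward.
- bead3: Painted weld bead across the rim. Yellow, the middle one. 18 mm long radially, a smooth hump standing 2 mm above the rim and 15 mm wide along it, in a 26 mm band of paint. Origin on its crown (highest line), on the rim's centre line, 110 mm from the wheel's axis; z up, x radially outward. It sinks with the wheel.
- span3: Stretch of bare rim between bead3 and bead4. Point midway between two neighbouring beads: middle of a 38 mm stretch of bare rim, 110 mm from the wheel's axis. Origin at the level of the rim's underside, on its centre line; the rim's top is 20 mm above it. z up, x radially outward.
- bead4: Painted weld bead across the rim. Yellow, the last before the red. 18 mm long radially, a smooth hump standing 2 mm above the rim and 15 mm wide along it, in a 26 mm band of paint. Origin on its crown (highest line), on the rim's centre line, 110 mm from the wheel's axis; z up, x radially outward. It sinks with the wheel.
- span4: Stretch of bare rim between bead4 and bead5. Point midway between two neighbouring beads: middle of a 38 mm stretch of bare rim, 110 mm from the wheel's axis. Origin at the level of the rim's underside, on its centre line; the rim's top is 20 mm above it. z up, x radially outward.
- bead5: Painted weld bead across the rim. Red, where the stroke ends. 18 mm long radially, a smooth hump standing 2 mm above the rim and 15 mm wide along it, in a 26 mm band of paint. Origin on its crown (highest line), on the rim's centre line, 110 mm from the wheel's axis; z up, x radially outward. It sinks with the wheel.
- hub_top (a point): Centre of the top of the hub, on the wheel's axis. Small spoked bare steel wheel (not the black-tyred one), 238 mm across, lying level: flat rim 18 mm wide radially and 20 mm high, its top about 80 mm above the bench (it settles within 3 mm of that); hub 44 mm across, its top 4 mm above the rim's top.
- wheel (a joint): How far the wheel has sunk on its sprung stand, m: about 0 at rest, positive down, negative if lifted. The wheel stays level and does not turn. Spring about 0.6 N per mm, so a 3 N touch anywhere on the rim sinks it about 5 mm; stop at 18 mm. More than 14 mm is pressing too hard, more than 8 mm upward is lifting it.
- stand: Blue base plate of the wheel's stand, 150 mm square, 12 mm thick, bolted to the bench, with a 44 mm spindle; origin under its centre. The wheel's five beads stand 50 degrees apart, counterclockwise seen from above from green to red over 200 degrees; the other 160 degrees of rim carry none.
- nut: Loose brass hexagon nut, 28 mm across flats, 14 mm high, lying on the hub; origin under its centre. Leave it there.
- dish: Small loose steel dish, 60 mm across, 22 mm high, beside the wheel on the side without beads; origin under its centre. Leave alone.
- oil: White oil bottle with red cap, 52 mm across, 130 mm high; origin under its centre. Leave alone.
- spanner: Steel spanner, 190 mm long, lying flat. Leave alone.
- brush: Brush, 200 mm long, lying flat. Leave alone.
- driver: Screwdriver, 200 mm long, lying flat. Leave alone.

How it is judged:
By the outcome, as a careful person would: the job done as asked, in the order asked, and still so for the second after the job is handed in, while the arm keeps its last pose, push and grip.
It also fails if it takes over 54 s, if anything falls off the work surface, if the arm or the gripper's body presses on something with over 40 N, if the wrist force passes 120 N, or if a joint passes its speed limit or range.

## Working session

There is one attempt and no reset: what is moved stays moved. The work goes in short steps, Python scripts to look and compute and a tool call to move; the robot and the scene stay as the last step left them, time stands still between calls to the robot, and variables do not carry over. Pictures are saved under pics/ and viewed, at most 10 in all, crops included, and the job is handed in when it is done.

Besides the shell and the picture viewer there is one more tool, called after ">>>" by a JSON object that holds its "method" and its "body", one argument or row to a line. drive_tool: Moves the arm, as the interface text tells. Its arguments: {"type":"object","properties":{"rows":{"type":"array","items":{"type":"number"}},"squeeze":{"type":"number"}},"required":["rows"]}

```bash
mkdir -p pics
cat > h.py <<'E'
import numpy as np, cv2
from cell import robot, vision, finder
def pts(p, mask=None):
    z=p["range_z"]; K=p["intrinsics"]; E=p["extrinsics"]
    v,u=np.nonzero((z>0) if mask is None else (mask&(z>0)))
    d=z[v,u]; x=(u-K[0,2])/K[0,0]*d; y=(v-K[1,2])/K[1,1]*d
    c=np.stack([x,-y,-d],1)
    return (c-E[:3,3])@E[:3,:3]
E
python3 - <<'E'
from h import *
for n in ("top","scene"):
    p=vision.camera(n); cv2.imwrite(f"pics/{n}1.png",p["frame"])
    for t in ["bead1","bead2","bead5","hub_top","nut","dish","oil"]:
        for r in finder.silhouettes(p,t)[:5]:
            w=pts(p,r["region"]); 
            print(n,t,round(r["confidence"],2),np.round(r["extent"]),len(w),np.round(np.median(w,0),4) if len(w) else None)
s=robot.read_state(); print(s)
E
```

```text
top bead1 0.67 [297. 207. 310. 219.] 122 [0.6613 0.0457 0.08  ]
top bead1 0.66 [266. 231. 279. 247.] 134 [0.6093 0.1197 0.08  ]
top bead1 0.52 [339. 298. 351. 308.] 97 [ 0.461  -0.031   0.0806]
top bead1 0.4 [289. 300. 307. 314.] 114 [0.4518 0.0599 0.0807]
top bead2 0.67 [297. 207. 310. 219.] 122 [0.6613 0.0457 0.08  ]
top bead2 0.66 [266. 231. 279. 247.] 134 [0.6093 0.1197 0.08  ]
top bead2 0.52 [339. 298. 351. 308.] 97 [ 0.461  -0.031   0.0806]
top bead2 0.4 [289. 300. 307. 314.] 114 [0.4518 0.0599 0.0807]
top bead5 0.67 [297. 207. 310. 219.] 122 [0.6613 0.0457 0.08  ]
top bead5 0.66 [266. 231. 279. 247.] 134 [0.6093 0.1197 0.08  ]
top bead5 0.52 [339. 298. 351. 308.] 97 [ 0.461  -0.031   0.0806]
top bead5 0.4 [289. 300. 307. 314.] 114 [0.4518 0.0599 0.0807]
top hub_top 0.78 [260. 203. 369. 314.] 3133 [0.551  0.0222 0.0797]
top nut 0.63 [305. 253. 321. 265.] 158 [0.5571 0.0269 0.0977]
top nut 0.21 [472. 159. 486. 242.] 617 [ 0.7384 -0.3595  0.0213]
top dish 0.91 [366. 218. 393. 245.] 492 [ 0.6285 -0.1185  0.0138]
top oil 0.86 [131. 302. 175. 324.] 791 [0.4489 0.3623 0.0852]
scene b
[... 1569 characters left out ...]
{'time_s': 0.8, 'q': array([-1.21660169e+00,  1.23769186e-01,  1.65025265e+00, -1.10738471e-05,
        1.36751355e+00, -8.26312258e-02]), 'joint_vel': array([ 1.60298647e-03,  3.44870876e-05, -1.46291932e-03,  1.06860485e-03,
       -8.33766271e-04, -1.29404347e-03]), 'effort': array([ 7.04645263e-04, -4.17530644e+01, -3.60208333e+01,  7.74430437e-02,
        4.26473329e-02,  7.24812082e-06]), 'tcp_pos': array([ 0.27494514, -0.58898114,  0.4048042 ]), 'ee_rot': array([ 3.06689888e+00,  6.80712779e-01, -4.70206961e-06]), 'contact_force': array([-0.23745779,  0.31973916, -0.37147512]), 'moment': array([-0.03083877, -0.00095276, -0.00646781]), 'finger_force': 0.0, 'width': 0.09489830608236265}
```

Run:
```python
from h import *
from scipy.optimize import least_squares
a=cv2.imread("pics/top1.png")[170:350,220:420]; b=cv2.imread("pics/scene1.png")[150:310,240:440]
cv2.imwrite("pics/c1.png",np.vstack([cv2.resize(a,(600,300*9//10+0)),cv2.resize(b,(600,330))]))
for n in ("top","scene"):
    p=vision.camera(n); z=p["range_z"]; m=z>0
    w=pts(p,m); c=p["frame"][np.nonzero(m)]
    k=(abs(w[:,2]-.08)<.008)&(np.hypot(w[:,0]-.559,w[:,1]-.025)<.14)&(np.hypot(w[:,0]-.559,w[:,1]-.025)>.08)
    w=w[k]; c=c[k]
    f=least_squares(lambda q:np.maximum(abs(np.hypot(w[:,0]-q[0],w[:,1]-q[1])-.11)-.009,0),[.56,.025],loss="soft_l1",f_scale=.002)
    cx,cy=f.x; print(n,f.x,"rim z",np.median(w[:,2]))
    hsv=cv2.cvtColor(c[None],cv2.COLOR_BGR2HSV)[0]
    ang=np.degrees(np.arctan2(w[:,1]-cy,w[:,0]-cx)); r=np.hypot(w[:,0]-cx,w[:,1]-cy); s=hsv[:,1]>110
    for nm,lo,hi in (("green",40,85),("yellow",18,36),("red",-1,9)):
        q=s&(hsv[:,0]>lo)&(hsv[:,0]<=hi)&(abs(r-.11)<.012)
        for g in range(-180,180,10):
            qq=q&(ang>=g)&(ang<g+10)
            if qq.sum()>8: print(nm,g,qq.sum(),round(ang[qq].mean(),1))
    # tall things close by
    W=pts(p); d=np.hypot(W[:,0]-cx,W[:,1]-cy); kk=(d<.3)&(W[:,2]>.1)
    print("tall",kk.sum(), W[kk][:, :].min(0) if kk.any() else 0, W[kk].max(0) if kk.any() else 0)
```

```text
top [0.55538426 0.02459319] rim z 0.07972771336630158
green 0 14 7.0
green 10 11 14.2
yellow 50 41 57.4
yellow 60 66 63.8
yellow 100 44 107.2
yellow 110 61 113.7
yellow 150 45 156.9
yellow 160 55 163.5
red -160 50 -153.1
red -150 51 -146.8
tall 13 [0.54627652 0.02049995 0.10010265] [0.56737426 0.03741171 0.10297669]
scene [0.55599263 0.02627105] rim z 0.08031018646232191
green 0 44 7.4
green 10 57 13.8
yellow 50 40 57.2
yellow 60 43 64.1
yellow 100 39 107.0
yellow 110 50 113.9
yellow 150 37 156.8
yellow 160 50 163.8
red -160 34 -153.5
red -150 45 -146.4
tall 20 [0.54936708 0.01725369 0.10001076] [0.57059465 0.03975559 0.10229024]
```

View pics/c1.png

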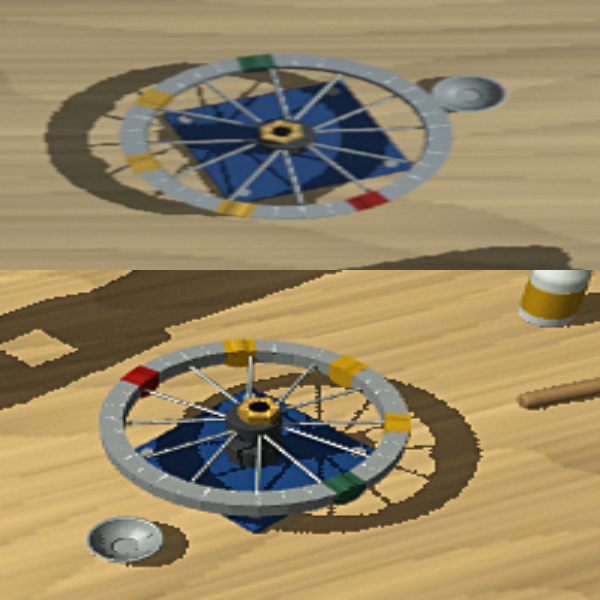

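View pics/scene1.png

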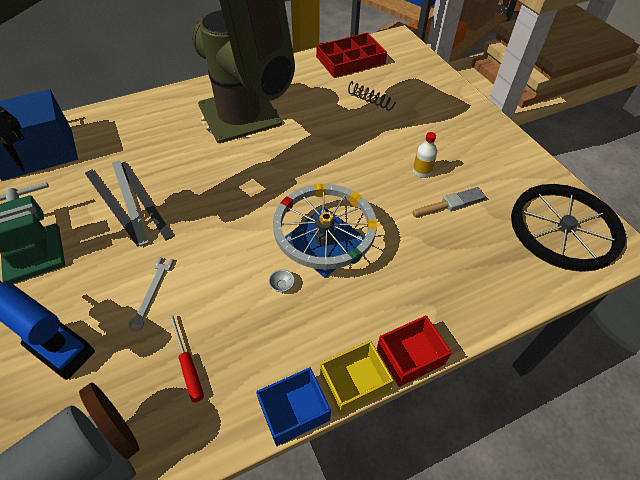

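```bash
cat >> h.py <<'E'
from scipy.spatial.transform import Rotation as R
C=np.array([.5557,.0254])
def rep(th=None,z=None):
    s=robot.read_state(); M=R.from_rotvec(s["ee_rot"]).as_matrix(); p=s["tcp_pos"]
    d=p[:2]-C
    print("t",round(s["time_s"],2),"tcp",p.round(4),"yaw",round(np.degrees(np.arctan2(M[1,0],M[0,0])),2),"zdir",M[:,2].round(4),"ang",np.degrees(np.arctan2(d[1],d[0])).round(2),"r",np.hypot(*d).round(4),"F",s["contact_force"].round(2),"q",s["q"].round(3),"w",s["width"])
    if th is not None:
        t=np.radians(th); g=np.array([*(C+.11*np.array([np.cos(t),np.sin(t)])),z if z else p[2]])
        print("shift",(M.T@(g-p)).round(4))
E
python3 -c "
from h import *
rep(10.5)"
```

```text
t 0.9 tcp [ 0.275  -0.589   0.4048] yaw 25.03 zdir [ 0.  0. -1.] ang -114.56 r 0.6755 F [ 0.54 -0.64  0.42] q [-1.217  0.124  1.65   0.     1.368 -0.083] w 0.09518066478905916
shift [ 0.6208 -0.4103  0.    ]
```

>>> {"method": "drive_tool", "body": {
  "rows": [0.02,-0.013,0,3,-1,0.05,-0.033,0,7,-1,0.08,-0.053,0,11,-1,0.11,-0.073,0,15,-1,0.14,-0.093,0,19,-1,0.17,-0.112,0,23,-1,0.2,-0.132,0,27,-1,0.23,-0.152,0,31,-1,0.26,-0.172,0,35,-1,0.29,-0.192,0,39,-1,0.31,-0.205,0,42,-1,0.31,-0.205,0,42,-1],
  "squeeze": 5
}}

```text
time_s: 2.1
tcp_pos: [0.4702, -0.27, 0.4049]
ee_rot: [-3.108, 0.458, -0.001]
contact_force: [-1.2, -0.5, 0.8]
width: 0.0048
finger_force: 0.0
```

```bash
python3 -c "
from h import *
rep(10.5)"
```

```text
t 2.1 tcp [ 0.4702 -0.27    0.4049] yaw -16.77 zdir [ 5.e-04  3.e-04 -1.e+00] ang -106.15 r 0.3075 F [-1.22 -0.5   0.85] q [-6.200e-01 -1.160e-01  1.891e+00  1.000e-03  1.367e+00  1.243e+00] w 0.004779643620842036
shift [ 9.440e-02 -3.579e-01  2.000e-04]
```

>>> {"method": "drive_tool", "body": {
  "rows": [0.007,-0.025,0,4,-1,0.017,-0.065,0,9,-1,0.027,-0.105,0,14,-1,0.038,-0.145,0,19,-1,0.049,-0.185,0,24,-1,0.06,-0.225,0,29,-1,0.07,-0.265,0,33,-1,0.08,-0.305,0,37,-1,0.09,-0.34,0,41,-1,0.0944,-0.358,0,42.7,-1,0.0944,-0.358,0.05,42.7,-1,0.0944,-0.358,0.09,42.7,-1]
}}

```text
time_s: 3.3
tcp_pos: [0.6646, 0.0426, 0.3144]
ee_rot: [-2.726, 1.561, -0.004]
contact_force: [-0.5, -0.6, -1.4]
width: 0.0002
finger_force: 0.0
```

Run:
```python
from h import *
rep(10.5,.285)
p=vision.camera("top"); s=vision.camera("scene")
cv2.imwrite("pics/c2.png",np.hstack([cv2.resize(x[130:350,220:440],(400,400)) for x in (p["frame"],s["frame"])]))
```

```text
t 3.3 tcp [0.6646 0.0426 0.3144] yaw -59.59 zdir [ 2.4e-03 -5.0e-04 -1.0e+00] ang 8.96 r 0.1102 F [-0.54 -0.56 -1.37] q [-0.017  0.225  1.691 -0.     1.223  2.594] w 0.00023686647455855897
shift [-0.0029 -0.0008  0.0294]
```

View pics/c2.png

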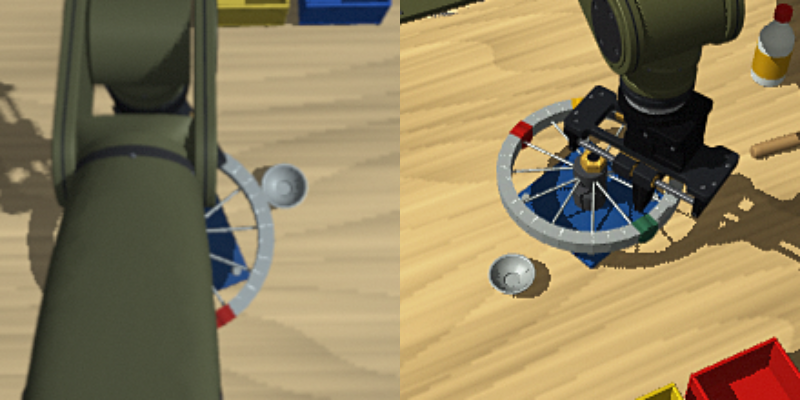

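>>> {"method": "drive_tool", "body": {
  "rows": [0,0,0.01,0,-1,0,0,0.02,0,-1,0,0,0.03,0,-1,0,0,0.034,0,-1,0,0,0.034,0,-1,0,0,0.034,0,-1,0,0,0.034,0,-1]
}}

```text
time_s: 4.1
tcp_pos: [0.6642, 0.0428, 0.2816]
ee_rot: [-2.725, 1.563, -0.002]
contact_force: [0.8, -0.0, -0.3]
width: 0.0008
finger_force: 0.0
```

Run:
```python
from h import *
rep(10.5,.272)
s=vision.camera("scene")
cv2.imwrite("pics/c3.png",cv2.resize(s["frame"][170:290,270:420],(750,600),interpolation=cv2.INTER_CUBIC))
F=[]
for i in range(8):
    vision.camera("scene"); F.append(robot.read_state()["contact_force"])
print(np.mean(F,0),np.std(F,0)); rep(10.5,.272)
```

```text
t 4.1 tcp [0.6642 0.0428 0.2816] yaw -59.67 zdir [ 0.0013 -0.     -1.    ] ang 9.11 r 0.1098 F [ 0.78 -0.03 -0.34] q [-0.016  0.256  1.713  0.     1.171  2.596] w 0.0007961314557125957
shift [-0.0025 -0.0011  0.0096]
[-0.13488322 -0.10785424 -0.14338368] [0.16696657 0.44766603 0.46032118]
t 4.55 tcp [0.6639 0.0428 0.2808] yaw -59.67 zdir [ 1.e-04  0.e+00 -1.e+00] ang 9.12 r 0.1096 F [-0.38  0.26 -0.27] q [-0.016  0.257  1.714  0.     1.171  2.596] w 0.0006330958679959355
shift [-0.0023 -0.0013  0.0088]
```

View pics/c3.png

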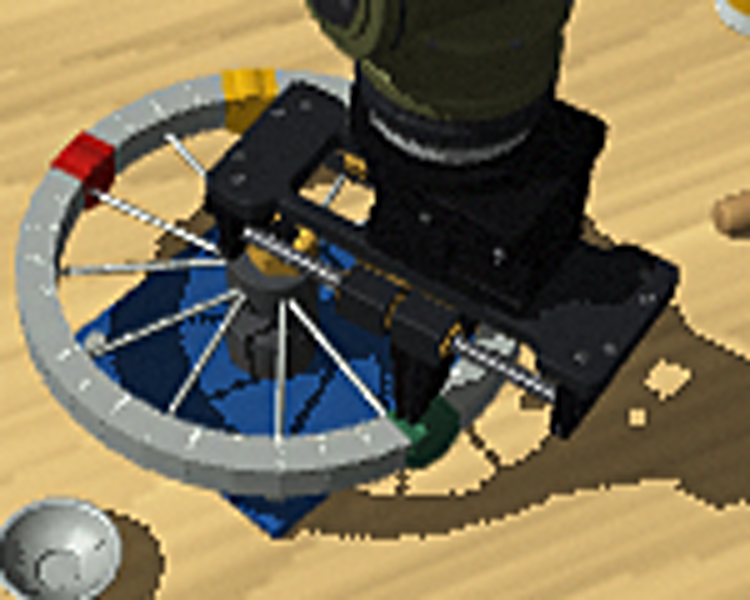

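>>> {"method": "drive_tool", "body": {
  "rows": [-0.0023,-0.0013,0.002,0,-1,-0.0023,-0.0013,0.004,0,-1,-0.0023,-0.0013,0.006,0,-1,-0.0023,-0.0013,0.008,0,-1,-0.0023,-0.0013,0.009,0,-1,-0.0023,-0.0013,0.01,0,-1,-0.0023,-0.0013,0.011,0,-1,-0.0023,-0.0013,0.012,0,-1,-0.0023,-0.0013,0.013,0,-1,-0.0023,-0.0013,0.014,0,-1,-0.0023,-0.0013,0.014,0,-1,-0.0023,-0.0013,0.014,0,-1]
}}

```text
time_s: 5.75
tcp_pos: [0.6639, 0.0454, 0.2669]
ee_rot: [2.725, -1.563, -0.0]
contact_force: [-2.1, 0.1, 3.0]
width: 0.0001
finger_force: 1.5
```

```bash
cat >> h.py <<'E'
def look(th):
    F=[];P=[]
    for i in range(6):
        p=vision.camera("scene"); s=robot.read_state(); F.append(s["contact_force"]);P.append(s["tcp_pos"])
    print("F",np.mean(F,0).round(2),"P",np.mean(P,0).round(4)); rep(th)
    w=pts(p); r=np.hypot(w[:,0]-C[0],w[:,1]-C[1]); a=np.degrees(np.arctan2(w[:,1]-C[1],w[:,0]-C[0]))
    k=(abs(r-.11)<.006)&(abs(w[:,2]-.075)<.015)&(a<0)&(a>-140)
    print("rim z",np.median(w[k,2]).round(4),k.sum()); return p
E
python3 -c "
from h import *
look(10.5)"
```

```text
F [-2.63  0.26  2.83] P [0.6638 0.0454 0.2668]
t 6.05 tcp [0.6638 0.0454 0.2668] yaw -59.68 zdir [-2.e-04  0.e+00 -1.e+00] ang 10.48 r 0.11 F [-3.26  1.3   2.28] q [-0.012  0.272  1.722  0.     1.148  2.6  ] w 0.0005493147959756674
shift [-0. -0. -0.]
rim z 0.0751 531
```

```bash
python3 -c "
import numpy as np
o=np.radians(70.16);L=[]
for d in np.linspace(0,25,13)[1:]:
    t=np.radians(d)
    L+=[round(.11*(np.cos(o+t)-np.cos(o)),4),round(-.11*(np.sin(o+t)-np.sin(o)),4),0,round(-d,2),-1]
print([float(x) for x in L])"
```

```text
[-0.0038, -0.0013, 0.0, -2.08, -1.0, -0.0076, -0.0024, 0.0, -4.17, -1.0, -0.0115, -0.0034, 0.0, -6.25, -1.0, -0.0154, -0.0043, 0.0, -8.33, -1.0, -0.0193, -0.005, 0.0, -10.42, -1.0, -0.0233, -0.0056, 0.0, -12.5, -1.0, -0.0273, -0.0061, 0.0, -14.58, -1.0, -0.0312, -0.0064, 0.0, -16.67, -1.0, -0.0352, -0.0065, 0.0, -18.75, -1.0, -0.0392, -0.0065, 0.0, -20.83, -1.0, -0.0432, -0.0064, 0.0, -22.92, -1.0, -0.0472, -0.0061, 0.0, -25.0, -1.0]
```

>>> {"method": "drive_tool", "body": {
  "rows": [-0.0038,-0.0013,0.0,-2.08,-1.0,-0.0076,-0.0024,0.0,-4.17,-1.0,-0.0115,-0.0034,0.0,-6.25,-1.0,-0.0154,-0.0043,0.0,-8.33,-1.0,-0.0193,-0.005,0.0,-10.42,-1.0,-0.0233,-0.0056,0.0,-12.5,-1.0,-0.0273,-0.0061,0.0,-14.58,-1.0,-0.0312,-0.0064,0.0,-16.67,-1.0,-0.0352,-0.0065,0.0,-18.75,-1.0,-0.0392,-0.0065,0.0,-20.83,-1.0,-0.0432,-0.0064,0.0,-22.92,-1.0,-0.0472,-0.0061,0.0,-25.0,-1.0]
}}

```text
time_s: 7.25
tcp_pos: [0.6459, 0.0891, 0.2671]
ee_rot: [-2.999, 0.934, -0.005]
contact_force: [1.4, -1.4, 2.5]
width: 0.0004
finger_force: 0.9
```

```bash
python3 -c "
from h import *
look(35.5)"
```

```text
F [0.86 0.34 2.4 ] P [0.6457 0.0894 0.2671]
t 7.55 tcp [0.6457 0.0893 0.267 ] yaw -34.71 zdir [ 1.4e-03  4.0e-04 -1.0e+00] ang 35.37 r 0.1103 F [0.5  0.5  2.96] q [0.055 0.244 1.755 0.    1.141 2.231] w 0.000468361416668445
shift [-0.0003  0.0002 -0.    ]
rim z 0.0772 532
```

>>> {"method": "drive_tool", "body": {
  "rows": [-0.0038,-0.0013,0.0,-2.08,-1.0,-0.0076,-0.0024,0.0,-4.17,-1.0,-0.0115,-0.0034,0.0,-6.25,-1.0,-0.0154,-0.0043,0.0,-8.33,-1.0,-0.0193,-0.005,0.0,-10.42,-1.0,-0.0233,-0.0056,0.0,-12.5,-1.0,-0.0273,-0.0061,0.0,-14.58,-1.0,-0.0312,-0.0064,0.0,-16.67,-1.0,-0.0352,-0.0065,0.0,-18.75,-1.0,-0.0392,-0.0065,0.0,-20.83,-1.0,-0.0432,-0.0064,0.0,-22.92,-1.0,-0.0474,-0.006,0.0,-25.0,-1.0]
}}

```text
time_s: 8.75
tcp_pos: [0.6103, 0.1208, 0.2675]
ee_rot: [3.13, -0.263, 0.005]
contact_force: [1.8, -1.9, 3.1]
width: 0.0003
finger_force: 1.4
```

```bash
python3 -c "
from h import *
look(60.5)"
```

```text
F [ 1.4  -0.4   2.91] P [0.61   0.121  0.2672]
t 9.05 tcp [0.6101 0.121  0.2671] yaw -9.72 zdir [ 1.e-03  1.e-04 -1.e+00] ang 60.37 r 0.11 F [ 1.74 -0.16  3.01] q [ 0.11   0.184  1.826 -0.     1.131  1.85 ] w 0.0008417462702255613
shift [-0.0002 -0.0001 -0.    ]
rim z 0.0754 529
```

>>> {"method": "drive_tool", "body": {
  "rows": [-0.0038,-0.0013,0.0,-2.08,-1.0,-0.0076,-0.0024,0.0,-4.17,-1.0,-0.0115,-0.0034,0.0,-6.25,-1.0,-0.0154,-0.0043,0.0,-8.33,-1.0,-0.0193,-0.005,0.0,-10.42,-1.0,-0.0233,-0.0056,0.0,-12.5,-1.0,-0.0273,-0.0061,0.0,-14.58,-1.0,-0.0312,-0.0064,0.0,-16.67,-1.0,-0.0352,-0.0065,0.0,-18.75,-1.0,-0.0392,-0.0065,0.0,-20.83,-1.0,-0.0432,-0.0064,0.0,-22.92,-1.0,-0.0474,-0.0061,0.0,-25.0,-1.0]
}}

```text
time_s: 10.25
tcp_pos: [0.564, 0.135, 0.2666]
ee_rot: [3.113, 0.42, 0.0]
contact_force: [1.4, -0.7, 0.3]
width: 0.0003
finger_force: 1.0
```

```bash
python3 -c "
from h import *
look(85.5)"
```

```text
F [-0.87  0.39  2.18] P [0.5637 0.1351 0.2664]
t 10.55 tcp [0.5638 0.1351 0.2663] yaw 15.29 zdir [-0.0019  0.     -1.    ] ang 85.78 r 0.11 F [-1.72  0.63  2.85] q [0.143 0.097 1.924 0.    1.122 1.446] w 0.0005278130681067959
shift [ 0.0005  0.0002 -0.    ]
rim z 0.0766 518
```

>>> {"method": "drive_tool", "body": {
  "rows": [-0.0038,-0.0013,0.0,-2.08,-1.0,-0.0076,-0.0024,0.0,-4.17,-1.0,-0.0115,-0.0034,0.0,-6.25,-1.0,-0.0154,-0.0043,0.0,-8.33,-1.0,-0.0193,-0.005,0.0,-10.42,-1.0,-0.0233,-0.0056,0.0,-12.5,-1.0,-0.0273,-0.0061,0.0,-14.58,-1.0,-0.0312,-0.0064,0.0,-16.67,-1.0,-0.0352,-0.0065,0.0,-18.75,-1.0,-0.0392,-0.0065,0.0,-20.83,-1.0,-0.0432,-0.0064,0.0,-22.92,-1.0,-0.0474,-0.0061,0.0,-25.0,-1.0]
}}

```text
time_s: 11.75
tcp_pos: [0.5173, 0.1285, 0.2675]
ee_rot: [2.948, 1.084, 0.005]
contact_force: [2.7, 0.8, 2.8]
width: 0.0005
finger_force: 1.4
```

```bash
python3 -c "
from h import *
look(110.5)"
```

```text
F [1.55 0.32 3.08] P [0.517  0.1284 0.2672]
t 12.05 tcp [0.5171 0.1285 0.267 ] yaw 40.28 zdir [ 1.e-03  1.e-04 -1.e+00] ang 110.53 r 0.1101 F [ 1.79 -0.65  2.67] q [ 0.143 -0.006  2.03  -0.     1.117  1.01 ] w 0.00024557059041622673
shift [0.     0.0001 0.    ]
rim z 0.0754 531
```

>>> {"method": "drive_tool", "body": {
  "rows": [-0.0038,-0.0013,0.0,-2.08,-1.0,-0.0076,-0.0024,0.0,-4.17,-1.0,-0.0115,-0.0034,0.0,-6.25,-1.0,-0.0154,-0.0043,0.0,-8.33,-1.0,-0.0193,-0.005,0.0,-10.42,-1.0,-0.0233,-0.0056,0.0,-12.5,-1.0,-0.0273,-0.0061,0.0,-14.58,-1.0,-0.0312,-0.0064,0.0,-16.67,-1.0,-0.0352,-0.0065,0.0,-18.75,-1.0,-0.0392,-0.0065,0.0,-20.83,-1.0,-0.0432,-0.0064,0.0,-22.92,-1.0,-0.0474,-0.0061,0.0,-25.0,-1.0]
}}

```text
time_s: 13.25
tcp_pos: [0.4765, 0.1025, 0.2665]
ee_rot: [-2.643, -1.696, 0.0]
contact_force: [1.2, 1.0, 2.2]
width: 0.0003
finger_force: 1.1
```

```bash
python3 -c "
from h import *
look(135.5)"
```

```text
F [-0.96 -0.63  1.94] P [0.4764 0.1023 0.2664]
t 13.55 tcp [0.4764 0.1024 0.2663] yaw 65.3 zdir [-1.8e-03 -6.0e-04 -1.0e+00] ang 135.85 r 0.1105 F [-1.78 -0.92  2.31] q [ 0.102 -0.109  2.129 -0.     1.123  0.533] w 0.0005601978762305742
shift [ 0.0005  0.0007 -0.    ]
rim z 0.0765 527
```

>>> {"method": "drive_tool", "body": {
  "rows": [-0.0038,-0.0013,0.0,-2.08,-1.0,-0.0076,-0.0024,0.0,-4.17,-1.0,-0.0115,-0.0034,0.0,-6.25,-1.0,-0.0154,-0.0043,0.0,-8.33,-1.0,-0.0193,-0.005,0.0,-10.42,-1.0,-0.0233,-0.0056,0.0,-12.5,-1.0,-0.0273,-0.0061,0.0,-14.58,-1.0,-0.0312,-0.0064,0.0,-16.67,-1.0,-0.0352,-0.0065,0.0,-18.75,-1.0,-0.0392,-0.0065,0.0,-20.83,-1.0,-0.0432,-0.0064,0.0,-22.92,-1.0,-0.0474,-0.0061,0.0,-25.0,-1.0]
}}

```text
time_s: 14.75
tcp_pos: [0.4516, 0.0622, 0.2671]
ee_rot: [-2.214, -2.229, -0.003]
contact_force: [0.8, 3.1, 2.8]
width: 0.0001
finger_force: 1.5
```

```bash
python3 -c "
from h import *
look(160.5)"
```

```text
F [0.69 0.76 2.94] P [0.4515 0.062  0.267 ]
t 15.05 tcp [0.4515 0.062  0.2669] yaw 90.29 zdir [ 6.e-04  0.e+00 -1.e+00] ang 160.63 r 0.1104 F [0.48 0.97 3.05] q [ 0.019 -0.188  2.197  0.     1.132  0.013] w 0.0006728125943689958
shift [0.0001 0.0005 0.    ]
rim z 0.0752 530
```

>>> {"method": "drive_tool", "body": {
  "rows": [-0.0038,-0.0011,0.0,-2.08,-1.0,-0.0076,-0.0021,0.0,-4.17,-1.0,-0.0115,-0.0031,0.0,-6.25,-1.0,-0.0154,-0.0039,0.0,-8.33,-1.0,-0.0193,-0.0046,0.0,-10.42,-1.0,-0.0233,-0.0052,0.0,-12.5,-1.0,-0.0273,-0.0057,0.0,-14.58,-1.0,-0.0312,-0.006,0.0,-16.67,-1.0,-0.0352,-0.0061,0.0,-18.75,-1.0,-0.0392,-0.0061,0.0,-20.83,-1.0,-0.0432,-0.006,0.0,-22.92,-1.0,-0.0474,-0.0057,0.0,-25.0,-1.0]
}}

```text
time_s: 16.25
tcp_pos: [0.4456, 0.0146, 0.2663]
ee_rot: [-1.678, -2.654, 0.0]
contact_force: [-0.5, 1.0, 2.9]
width: 0.0003
finger_force: 1.2
```

```bash
python3 -c "
from h import *
look(185.5)"
```

```text
F [-0.57 -0.44  2.4 ] P [0.4457 0.0144 0.2664]
t 16.55 tcp [0.4457 0.0145 0.2665] yaw 115.31 zdir [-1.1e-03 -7.0e-04 -1.0e+00] ang -174.32 r 0.1106 F [-0.9  -1.07  2.41] q [-8.800e-02 -2.120e-01  2.218e+00 -1.000e-03  1.137e+00 -5.290e-01] w 0.00048103733057873775
shift [ 0.0001  0.0007 -0.    ]
rim z 0.0765 537
```

>>> {"method": "drive_tool", "body": {
  "rows": [-0.0038,-0.0013,0.0,-2.08,-1.0,-0.0076,-0.0024,0.0,-4.17,-1.0,-0.0115,-0.0034,0.0,-6.25,-1.0,-0.0154,-0.0043,0.0,-8.33,-1.0,-0.0193,-0.005,0.0,-10.42,-1.0,-0.0233,-0.0056,0.0,-12.5,-1.0,-0.0273,-0.0061,0.0,-14.58,-1.0,-0.0312,-0.0064,0.0,-16.67,-1.0,-0.0352,-0.0065,0.0,-18.75,-1.0,-0.0392,-0.0065,0.0,-20.83,-1.0,-0.0432,-0.0064,0.0,-22.92,-1.0,-0.0472,-0.0061,0.0,-25.0,-1.0]
}}

```text
time_s: 17.75
tcp_pos: [0.4604, -0.0304, 0.2666]
ee_rot: [-1.064, -2.954, -0.002]
contact_force: [-1.3, 2.1, 2.4]
width: 0.0007
finger_force: 1.6
```

```bash
python3 -c "
from h import *
p=look(210.5)
cv2.imwrite('pics/c4.png',cv2.resize(p['frame'][150:300,240:420],(720,600),interpolation=cv2.INTER_CUBIC))"
```

```text
F [-0.68  0.53  3.12] P [ 0.4606 -0.0307  0.2668]
t 18.05 tcp [ 0.4605 -0.0306  0.2668] yaw 140.3 zdir [ 1.e-04  1.e-04 -1.e+00] ang -149.52 r 0.1104 F [-0.75  0.69  2.72] q [-0.183 -0.173  2.185  0.     1.13  -1.061] w 0.0008093768574709544
shift [-0.0002  0.0004  0.    ]
rim z 0.075 519
```

View pics/c4.png

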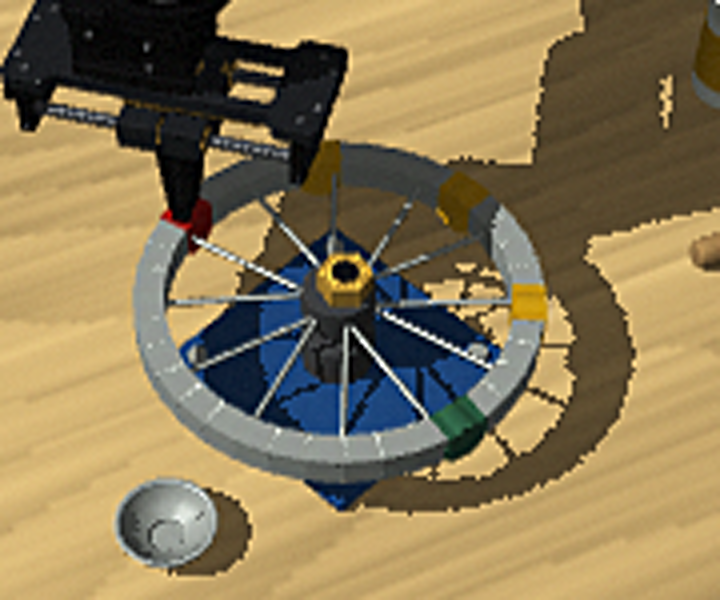

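The fingertips rest on the red bead at about (185,215). The nut is on the hub at (345,275) and the dish is where it was. The wheel has sunk about 5 mm under roughly 3 N.

```bash
python3 -c "
from cell import robot
print(robot.job_done())"
```

```text
the job is handed in; nothing more can be done
None
```

The stroke is done and handed in: from green, over the three yellow beads and the bare rim between, to red. The fingertips are resting on the red bead at about 3 N, sinking the wheel about 5 mm; the nut and dish look undisturbed, and nothing else on the bench was touched.

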